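# Draw a batch of steel balls from the parts hopper and put it on the scale

### The job

Draw the batch of steel balls from the hopper: stand the empty tray lengthwise under the chute so that the chute's lip hangs over the inside of the tray's end, pull the hopper's slide gate out until all six balls have run into the tray, and push the gate fully home again before you move the tray. Then carry the tray level to the bench scale and set it down, without dropping it, on the middle of the platform, lengthwise with it, with all six balls in it and the other things on the bench left where they are.

Things in the scene. Friction and masses are not known exactly. Their poses are not given: they have to be found in the camera images.
- tray_bar (a point): Grip of the loose open aluminium tray (about 350 g): a straight dark steel bar, 120 mm long along the tray's x, 12 mm wide (y), 14 mm high, on two posts that rise from the middles of the tray's long sides. This point is the bar's centre, 115 mm above the tray's underside, over its centre. Axes are the tray's.
- tray_base (a point): Centre of the tray's underside, axes the tray's (z up, y lengthwise). Outside 120 mm (x) by 160 mm (y), walls 42 mm high and 4 mm thick.
- hopper: Green parts hopper fixed to the bench; origin on the bench under the throat's axis. Throat 72 mm inside. Outside of the cone: 40 mm from the axis up to 205 mm height, then widening straight to 90 mm at 285 mm; rim at 297 mm. Base plate 160 (x) by 120 (y) by 8 mm. The gate is pulled to its -x; balls leave to its -y.
- chute_lip (a point): Middle of the lower lip of the hopper's steel chute, which falls to the hopper's -y; 82 mm wide, 62 mm above the bench, 135 mm from the throat's axis. Its underside is 58 mm above the bench, its side walls end at 84 mm. Axes the hopper's. The tray's centre belongs 60 mm out in -y (30 to 78), within 24 mm in x, its length along y within 0.3 rad.
- gate (a joint): Flat steel slide gate closing the hopper's throat from below. 0 = fully home (shut, at its stop), 0.080 m = pulled out fully to the hopper's -x. Starts shut or up to 5 mm out. All balls drop only when it is out by more than about 0.070 m; they need about 2 s to roll out. It drags with 3 to 5 N and stays where it is left.
- gate_grip (a point): On the gate's handle, an upright dark steel fin: 12 mm thick (y), 40 mm long (x), 159 to 215 mm above the bench, free on both sides. Point: its middle, 190 mm up, 96 mm from the throat's axis in -x when home; moves with the gate, axes the hopper's. The cone overhangs it: a tool leaning back 35 to 45 degrees to -x (pointing forward and down) reaches it.
- scale_top (a point): Centre of the top face of the fixed bench scale's steel platform, 160 mm (x) by 190 mm (y), 45 mm above the bench. Axes are the scale's; its low display stands at its -x side.
- ball0_center (a point): Centre of a loose steel ball, 20 mm in diameter, 33 g; one of six that lie in the hopper's throat on the gate.
- ball1_center (a point): Centre of a loose steel ball, 20 mm in diameter, 33 g; one of six that lie in the hopper's throat on the gate.
- ball2_center (a point): Centre of a loose steel ball, 20 mm in diameter, 33 g; one of six that lie in the hopper's throat on the gate.
- ball3_center (a point): Centre of a loose steel ball, 20 mm in diameter, 33 g; one of six that lie in the hopper's throat on the gate.
- ball4_center (a point): Centre of a loose steel ball, 20 mm in diameter, 33 g; one of six that lie in the hopper's throat on the gate.
- ball5_center (a point): Centre of a loose steel ball, 20 mm in diameter, 33 g; one of six that lie in the hopper's throat on the gate.
- oil: Bystander: orange oil bottle, 52 mm across, 150 mm tall.
- wrench: Bystander: steel wrench lying flat.
- shaft: Bystander: turned stepped steel shaft standing upright, 40 mm across, 80 mm tall.
- chuck_key: Bystander: steel T-shaped chuck key lying flat, 100 mm long, up to 21 mm high.
- vblock: Bystander: steel V-block, 70 x 50 x 45 mm.
- jar: Bystander: glass jar with a dark lid, 64 mm across, 80 mm tall.
Not all that is in view belongs to the job. Of the things that look like the part that bears tray_bar, take the one that is farthest to the robot's left at the start.

How it is judged:
By the outcome, as a careful person would: the job done as asked, in the order asked, and still so for the second after the job is handed in, with the robot touching nothing.
It also fails if it takes over 69 s, if anything falls off the work surface, if the arm or the gripper's body presses on something with over 40 N, if the wrist force passes 120 N, or if a joint passes its speed limit or range.

### The arm

A 7-joint arm with a two-finger parallel gripper is mounted at the origin on the work surface. World frame = base frame: x ahead of the robot, y to its left, z up, the work surface at z = 0. Lengths are in m, angles in rad, forces in N, time in s.
With the tool pointing down it reaches from about 0.425 to 0.875 m from the base axis. Payload 4.7 kg.
Tool frame: the origin (TCP) lies between the finger pads; the fingertips stand 14 mm ahead of it and the grasp point (between the pads) lies 5 mm behind it; z points along the fingers, y is the line along which they close (so a half turn about z gives the same grasp; the last joint's range is limited). The gripper opens to 87 mm and grips with 3 to 60 N. Pads are 19 mm wide; open, the fingers measure 117 mm over their backs; the gripper's body (75 mm by 190 mm) begins 51 mm behind the grasp point.
Start: joints at [1.134, 0.321, -0.07, 1.45, 0.023, 1.371, -0.057], TCP at [0.283, -0.585, 0.237] pointing down, gripper open.
Joint ranges: [-2.86, 2.86], [-0.3, 2.09], [-1.38, 1.24], [0.06, 2.45], [-1.56, 4.7], [0.09, 2.05], [-2.69, 2.69]. Speed limits (rad/s): [2.57, 2.57, 3.14, 3.14, 3.14, 3.14, 3.14].

### API

Orientations are given as a rotation vector (axis times angle).
In Python, from bench import ctrl gives the robot as it stands.
- The arm moves only by the shell command python3 -m inch 'ROWS' [OPENING] [FORCE]. ROWS is JSON, a list of rows, each a list of 6 numbers: the shift along the world's x, y, z in mm, then the turn, a rotation vector about the world's x, y, z in degrees. In form: [[tx, ty, tz, rx, ry, rz], ...]. A call has 1 to 20 rows; each row is the pose to reach, as a shift and turn from the pose commanded when the call began; what a row does not reach only later rows make up. A row lasts 1/8 s, in which the tool goes at most 62.5 mm and 10.7 degrees, less where a joint would pass 70% of its speed; a pose out of reach is approached as far as the arm can. A call with a gripper value outside its range is refused whole. OPENING is the finger opening in mm, from 0 to 87, set as the call begins (- or left out, the last holds). The fingers move at their own pace and stop on an object; FORCE is the grip in N (left out, the last holds). Time passes only in rows, so rows that repeat a pose let the fingers close. It gives the time, the measured TCP pose, the force, the opening and the grip force at its end, in the units of the state.
- ctrl.get_state(): the state, without advancing time (a new reading comes with each control period).
- ctrl.get_image(name): name is "scene" or "side" or "wrist"; returns (picture, depth): 400x640x3 uint8, red, green, blue; 400x640 float32, m along the optical axis (not along the pixel's ray), 0 where there is no reading.
- ctrl.camera_params(name): a dict with "mtx" (3x3 intrinsics, pixels), "dist_coeffs" ([k1, k2, p1, p2, k3] as OpenCV has them; the pictures are not rectified), "T" (4x4, takes a point from camera to world coordinates). Camera axes: x right, y down, z forward; pixel columns grow to the right and rows downward; lengths in m; the calibration is good to about 2 mm. A picture is of the moment at which its call begins: read the wrist's pose just before it. camera_params takes no time and is no camera call; for the wrist camera it gives the pose at the moment of the call.
- ctrl.close_job(): hands the job in; it is judged then, once.
The state is a dict: "time": time; "joint_positions": joint angles; "qd": joint speeds; "joint_torque": joint torques, N m; "position": TCP position; "tool_rot": TCP orientation; "ft_force": force on the tool from outside, world axes, zero at the start; "torque": the same for the moment, N m; "grip_width": opening from 0.0 (shut) to 1.0 (fully open); "grip_force": force on a finger pad.
Only numpy, scipy, OpenCV 4.12 (cv2) and the standard library are available. Lean on these libraries where they do the work, as an engineer would, in place of code of your own. Each camera call takes 0.05 s, during which the arm holds its last target. There are 200 camera calls.

## Working session

There is one attempt and no reset: what is moved stays moved. The work goes in short steps, Python scripts to look and compute and a shell command to move; the robot and the scene stay as the last step left them, time stands still between calls to the robot, and variables do not carry over. Pictures are saved under pics/ and viewed, at most 12 in all, crops included, and the job is handed in when it is done.

```bash
ls; mkdir -p pics; cat > h.py <<'E'
import numpy as np, cv2, sys
from bench import ctrl
def snap(name,tag):
    P=ctrl.camera_params(name); im,d=ctrl.get_image(name)
    cv2.imwrite(f'pics/{tag}.png',im[:,:,::-1]); np.savez(f'pics/{tag}.npz',im=im,d=d,K=P['mtx'],D=P['dist_coeffs'],T=P['T'])
def load(tag): return dict(np.load(f'pics/{tag}.npz'))
def ray(s,uv):
    p=cv2.undistortPoints(np.array(uv,float).reshape(-1,1,2),s['K'],s['D']).reshape(-1,2)
    r=np.c_[p,np.ones(len(p))]
    return s['T'][:3,3], r@s['T'][:3,:3].T
def plane(s,uv,z):
    o,r=ray(s,uv); return o+r*((z-o[2])/r[:,2])[:,None]
def cloud(s):
    v,u=np.mgrid[:400,:640]; o,r=ray(s,np.c_[u.ravel(),v.ravel()])
    return (o+r*s['d'].ravel()[:,None]).reshape(400,640,3)
E
python3 - <<'E'
from h import *
print(ctrl.get_state())
snap('scene','s0');snap('side','d0')
for t in('s0','d0'):print(load(t)['T'])
a=cv2.imread('pics/s0.png');cv2.imwrite('pics/s0d.png',a)
E
```

```text
pics
{'time': 0.0, 'joint_positions': array([ 1.13412307,  0.32182959, -0.07001612,  1.45170299,  0.02261104,
        1.37080164, -0.0568909 ]), 'qd': array([-0.001547  , -0.00021535,  0.00104704,  0.00144786,  0.00054661,
       -0.00139237, -0.00163162]), 'joint_torque': array([ 1.52195648e-04, -4.91282701e+01, -4.04270198e-01, -3.12522376e+01,
       -6.42093318e-02,  4.38585004e-02,  1.80619727e-04]), 'position': array([ 0.28285814, -0.58462617,  0.23544264]), 'tool_rot': array([-3.06031729e+00, -7.01640127e-01,  8.87610472e-04]), 'ft_force': array([-0.14399951,  0.31980979,  1.1438099 ]), 'torque': array([ 0.00717009,  0.00073663, -0.04445603]), 'grip_force': 0.0, 'grip_width': 1.0007358850047512}
[[-0.86568738  0.38355931 -0.32166382  0.91047062]
 [ 0.50056942  0.65821707 -0.56229933  0.65777951]
 [-0.00395052 -0.64779051 -0.76180828  1.11035713]
 [ 0.          0.          0.          1.        ]]
[[ 0.88338125 -0.32633185  0.33637047  0.00397783]
 [-0.46863571 -0.62160892  0.62768059 -1.0344306 ]
 [ 0.00425872 -0.71211648 -0.70204842  1.23109547]
 [ 0.          0.          0.          1.        ]]
```

View pics/s0.png

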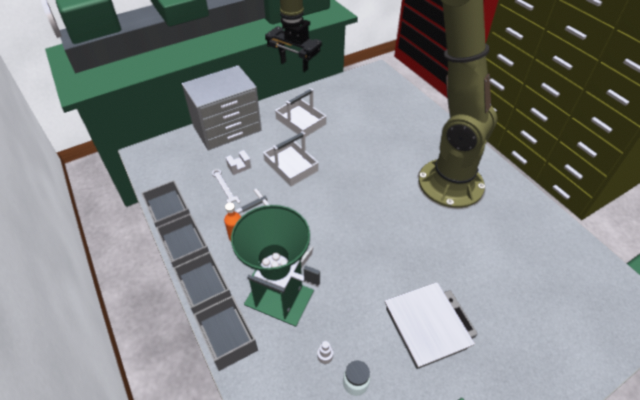

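View pics/d0.png

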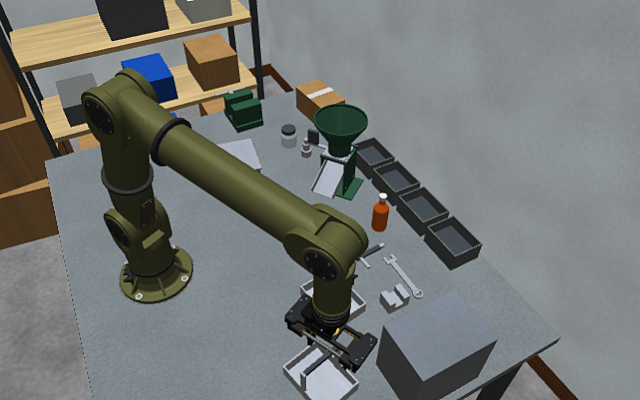

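The scene view shows two trays. The one lower in the image, at about (290,160), has the larger y, so it is the one to take. The hopper is at (272,250) with its fin at (313,275), and the scale is at (430,325). In the side view the chute falls left and down, to about (328,180).

```bash
python3 - <<'E'
from h import *
for t in('s0','d0'):
    s=load(t);C=cloud(s);z=C[...,2];im=s['im'].astype(int)
    print(t,'bench z',np.median(z[(abs(z)<.02)]), 'nodepth',(s['d']==0).mean())
    v,u=np.mgrid[:400,:640]
    def box(u0,u1,v0,v1):return (u>=u0)&(u<=u1)&(v>=v0)&(v<=v1)
    if t=='s0':
        m=box(380,480,270,370)&(z>.035)&(z<.055)&(im.min(2)>150)
        r=cv2.minAreaRect((C[m][:,:2]*1000).astype(np.float32));print('scale',r,m.sum(),z[m].mean())
        for nm,b in(('trayA',box(262,322,130,185)),('trayB',box(272,330,88,132))):
            m=b&(z>.1)&(z<.135);p=C[m]
            r=cv2.minAreaRect((p[:,:2]*1000).astype(np.float32));print(nm,'bar',r,m.sum(),p.mean(0))
            m=b&(z>.03)&(z<.05);r=cv2.minAreaRect((C[m][:,:2]*1000).astype(np.float32));print(nm,'rim',r,m.sum())
        m=box(225,315,200,270)&(z>.285)&(z<.31)
    else:
        m=box(310,375,95,150)&(z>.285)&(z<.31)
        m2=box(240,262,0,1)
    p=C[m][:,:2]*1000
    print('hop rim',cv2.minEnclosingCircle(p.astype(np.float32)),m.sum())
    # base plate
    b=box(240,318,255,325) if t=='s0' else box(325,370,150,205)
    m=b&(z>-.005)&(z<.018)&(im[...,1]>im[...,0]+20)
    r=cv2.minAreaRect((C[m][:,:2]*1000).astype(np.float32));print('plate',r,m.sum())
    b=box(300,325,258,290) if t=='s0' else box(303,322,122,150)
    m=b&(z>.155)&(z<.22)&(im.max(2)<90)
    if m.sum()>5:
        p=C[m];print('fin',p.mean(0),p.min(0),p.max(0),m.sum(),cv2.minAreaRect((p[:,:2]*1000).astype(np.float32)))
    if t=='d0':
        m=box(308,345,150,200)&(z>.05)&(z<.14)&(im.min(2)>120);p=C[m];print('chute',m.sum(),p.mean(0),p[p[:,2].argsort()[:10]].mean(0))
    m=(z>.02)&(z<.35)&(C[...,0]>.1)&(C[...,0]<1.1)&(abs(C[...,1])<.9)
    n,l,st,c=cv2.connectedComponentsWithStats(m.astype(np.uint8))
    for i in range(1,n):
        if st[i,4]>25:
            q=C[l==i];print('obj',c[i].round(),st[i,4],q.min(0).round(3),q.max(0).round(3))
E
```

```text
s0 bench z -0.0003247626317728347 nodepth 0.004015625
scale ((411.53131103515625, 369.182861328125), (191.33644104003906, 161.2996826171875), 79.9080810546875) 4234 0.04475607704660257
trayA bar ((433.3874816894531, -345.6882019042969), (118.45555114746094, 19.179853439331055), 10.508151054382324) 177 [ 0.43578351 -0.3442546   0.11683262]
trayA rim ((400.34326171875, -361.5617370605469), (194.53282165527344, 181.7191925048828), 8.0243558883667) 304
trayB bar ((333.36785888671875, -482.0276794433594), (254.5625, 81.43145751953125), 52.17317581176758) 148 [ 0.29146652 -0.53580527  0.1165375 ]
trayB rim ((285.2831726074219, -542.24169921875), (127.35496520996094, 165.84938049316406), 12.982159614562988) 270
hop rim ((702.9957275390625, 92.993896484375), 91.02874755859375) 747
plate ((714.2330932617188, 84.55387878417969), (121.17265319824219, 185.28631591796875), 38.035316467285156) 1227
fin [0.64773933 0.17788677 0.18915173] [0.63155927 0.10363678 0.15997118] [0.66020048 0.19245692 0.21606935] 163 ((648.0787963867188, 148.85711669921875), (26.935962677001953, 88.60821533203125), 4.4777
[... 999 characters left out ...]
36] 158 ((646.227294921875, 165.25100708007812), (21.138893127441406, 55.97450256347656), 31.80068016052246)
chute 700 [0.63937883 0.05167173 0.08570597] [0.59659295 0.02009525 0.05791449]
obj [376. 172.] 10492 [ 0.561 -0.422  0.02 ] [0.932 0.63  0.302]
obj [241. 107.] 1215 [0.475 0.55  0.02 ] [0.616 0.793 0.118]
obj [288. 135.] 270 [0.611 0.354 0.02 ] [0.673 0.426 0.085]
obj [243. 152.] 667 [0.373 0.261 0.02 ] [0.503 0.474 0.053]
obj [326. 345.] 3324 [ 0.208 -0.684  0.02 ] [ 0.406 -0.27   0.349]
obj [395. 297.] 401 [ 0.555 -0.461  0.02 ] [ 0.629 -0.407  0.053]
obj [357. 304.] 166 [ 0.439 -0.429  0.02 ] [ 0.502 -0.357  0.048]
obj [434. 348.] 8900 [ 0.437 -0.731  0.02 ] [ 0.66  -0.567  0.208]
```

```bash
python3 - <<'E'
from h import *
s=load('d0');C=cloud(s);z=C[...,2];im=s['im'].astype(int);v,u=np.mgrid[:400,:640]
m=(u>308)&(u<350)&(v>150)&(v<200)&(z>.06)&(z<.14)&(im.min(2)>120);p=C[m]
A=np.c_[p[:,:2],np.ones(len(p))];k=np.linalg.lstsq(A,p[:,2],rcond=None)[0];print('chute slope dir deg',np.degrees(np.arctan2(k[1],k[0])),np.hypot(*k[:2]))
s=load('s0');C=cloud(s);z=C[...,2];im=s['im'].astype(int)
ax=np.array([.7035,.092])
for n,b in(('fin',(u>300)&(u<325)&(v>258)&(v<292)&(z>.17)&(z<.22)&(im.max(2)<90)),):
    p=C[b];p=p[np.hypot(*(p[:,:2]-[.645,.168]).T)<.035];d=p[:,:2].mean(0)-ax;print(n,p.mean(0),np.degrees(np.arctan2(d[1],d[0])),np.hypot(*d),cv2.minAreaRect((p[:,:2]*1000).astype(np.float32)))
m=(im[...,0]>180)&(im[...,1]<120)&(im[...,2]<60)&(u>215)&(u<250);print('oil',C[m].mean(0),C[m].min(0),C[m].max(0))
m=(u>205)&(u<275)&(v>165)&(v<215)&(z>.006)&(z<.03);p=C[m];print('wrench/key',p.min(0),p.max(0))
m=(u>238)&(u<275)&(v>188)&(v<215)&(z>.008)&(z<.03);p=C[m];print('key',p.min(0),p.max(0))
E
python3 -m inch '[[150,239,0,0,0,-15],[150,239,0,0,0,-15],[150,239,0,0,0,-15],[150,239,0,0,0,-15],[150,239,0,0,0,-15],[150,239,0,0,0,-15],[150,239,0,0,0,-15]]' 60
python3 -c "
from h import *
snap('wrist','w0')"
```

```text
chute slope dir deg 33.0811563732993 0.3453617739578946
fin [0.64786742 0.17841928 0.19290934] 122.77148907809907 0.10277779530248282 ((648.3265991210938, 178.20684814453125), (9.855628967285156, 36.85203170776367), 46.560245513916016)
oil [ 0.72777769 -0.14631391  0.10462296] [ 0.70359853 -0.16539017  0.08820545] [ 0.74553123 -0.13224444  0.12172923]
wrench/key [ 0.49215671 -0.45680901  0.00601628] [ 0.69220836 -0.21369132  0.02989853]
key [ 0.57597967 -0.29490447  0.00807419] [ 0.67791158 -0.21369132  0.02464161]
time: 0.98
position: [0.4323, -0.3471, 0.2363]
tool_rot: [3.127, 0.294, -0.002]
ft_force: [-1.1, -0.1, -0.2]
grip_width: 0.692
grip_force: 0.0
```

View pics/w0.png

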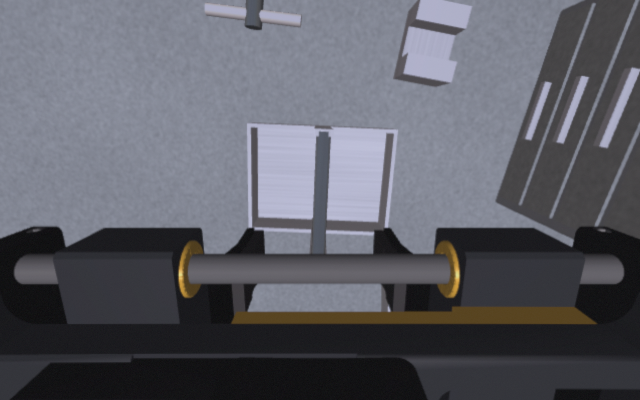

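The wrist view shows the bar from (323,130) down to (318,250), nearly centred between the fingers. I'll measure it.

```bash
python3 - <<'E'
from h import *
s=load('w0');C=cloud(s);z=C[...,2]
v,u=np.mgrid[:400,:640]
m=(u>295)&(u<345)&(v>120)&(v<252)&(z>.116)&(z<.128)
p=C[m][:,:2]*1000
print(m.sum(),cv2.minAreaRect(p.astype(np.float32)),p.min(0),p.max(0))
vx,vy,x,y=cv2.fitLine(p.astype(np.float32),cv2.DIST_L2,0,.01,.01).ravel();print(np.degrees(np.arctan2(vy,vx)),x,y)
d=np.array([vx,vy]);t=(p-[x,y])@d;print('ends',[x,y]+d*t.min(),[x,y]+d*t.max())
for row in(150,200,240):
    q=np.where(m[row])[0];print(plane(s,[[q.min(),row],[q.max(),row]],.122))
st=ctrl.get_state();from scipy.spatial.transform import Rotation as R
print(R.from_rotvec(st['tool_rot']).as_matrix(),st['position'])
# tray rim far edge
m=(z>.036)&(z<.047)&(u>240)&(u<400)&(v>110)&(v<240);print(cv2.minAreaRect((C[m][:,:2]*1000).astype(np.float32)))
E
```

```text
1749 ((440.19049072265625, -347.7560729980469), (107.66580963134766, 15.570274353027344), 9.315709114074707) [ 385.870756   -359.73148333] [ 493.95665731 -331.39485917]
8.249659 443.87155 -345.99982
ends [ 386.61410546 -354.30140323] [ 493.29639909 -338.83385565]
[[ 0.47545237 -0.33611371  0.122     ]
 [ 0.47745016 -0.3466994   0.122     ]]
[[ 0.43304869 -0.34227864  0.122     ]
 [ 0.435126   -0.35330351  0.122     ]]
[[ 0.39644981 -0.34724002  0.122     ]
 [ 0.39859481 -0.35864119  0.122     ]]
[[ 9.82651695e-01  1.85458173e-01 -9.54715624e-04]
 [ 1.85457820e-01 -9.82652124e-01 -4.46653939e-04]
 [-1.02098896e-03  2.61845772e-04 -9.99999445e-01]] [ 0.43198825 -0.34762075  0.23628142]
((434.1394348144531, -347.50689697265625), (121.55175018310547, 160.4717559814453), 8.292291641235352)
```

```bash
python3 -m inch '[[2,0,-60,0,0,-2.4],[2,0,-100,0,0,-2.4],[2,0,-126,0,0,-2.4],[2,0,-126,0,0,-2.4],[2,0,-126,0,0,-2.4]]' 60
python3 -m inch '[[0,0,0,0,0,0],[0,0,0,0,0,0],[0,0,0,0,0,0],[0,0,0,0,0,0],[0,0,0,0,0,0]]' 0 50
python3 -m inch '[[0,0,15,0,0,0],[0,0,40,0,0,0],[0,0,80,0,0,0],[0,0,80,0,0,0]]'
```

```text
time: 1.65
position: [0.4353, -0.3475, 0.1117]
tool_rot: [3.132, 0.228, 0.002]
ft_force: [0.4, 0.9, 0.7]
grip_width: 0.69
grip_force: 0.0
time: 2.28
position: [0.4352, -0.3461, 0.1106]
tool_rot: [3.133, 0.231, -0.0]
ft_force: [0.4, -0.3, -0.5]
grip_width: 0.206
grip_force: 0.0
time: 2.78
position: [0.4371, -0.3473, 0.1944]
tool_rot: [3.128, 0.231, 0.008]
ft_force: [0.1, 0.2, -2.9]
grip_width: 0.133
grip_force: 50.0
```

```bash
python3 - <<'E'
from h import *
print(ctrl.get_state()['position'],ctrl.get_state()['tool_rot'])
snap('wrist','w1');s=load('w1');C=cloud(s);z=C[...,2];v,u=np.mgrid[:400,:640]
im=s['im'].astype(int)
m=(u>240)&(u<400)&(v>60)&(v<250)&(z>.06)&(z<.3)
h,e=np.histogram(z[m],bins=np.arange(.06,.3,.005));print([(round(a,3),b) for a,b in zip(e,h) if b>30])
q=m&(z>.195)&(abs(u-320)<25)&(v<235)
p=C[q]*1000;A=np.c_[p[:,:2]-p[:,:2].mean(0),np.ones(len(p))]
print('bar top',len(p),np.median(p[:,2]),p.min(0),p.max(0),np.linalg.lstsq(A,p[:,2],rcond=None)[0])
E
```

```text
[ 0.43708721 -0.34731773  0.19442063] [3.12827501 0.23055219 0.0081283 ]
[(np.float64(0.08), np.int64(11761)), (np.float64(0.09), np.int64(159)), (np.float64(0.105), np.int64(89)), (np.float64(0.11), np.int64(74)), (np.float64(0.115), np.int64(187)), (np.float64(0.12), np.int64(644)), (np.float64(0.18), np.int64(101)), (np.float64(0.185), np.int64(116)), (np.float64(0.19), np.int64(151)), (np.float64(0.195), np.int64(1020)), (np.float64(0.2), np.int64(2132)), (np.float64(0.205), np.int64(133)), (np.float64(0.255), np.int64(417)), (np.float64(0.26), np.int64(622)), (np.float64(0.265), np.int64(648)), (np.float64(0.27), np.int64(280))]
bar top 2505 200.39943649748437 [ 451.82098448 -349.47885241  195.86453891] [ 496.89712873 -329.69538205  202.92751924] [ 7.77970020e-03 -1.16784379e-02  2.00322304e+02]
```

View pics/w1.png

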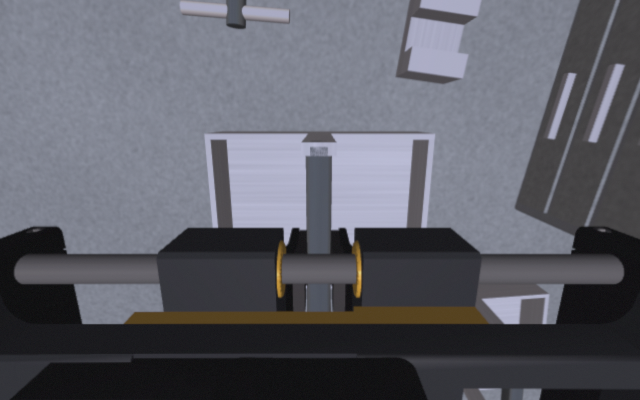

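The tray is held level. Next I'll carry it to the approach point in front of the chute.

```bash
python3 -m inch '[[4,27,10,0,0,10],[8,54,10,0,0,20],[12,81,10,0,0,31],[16,107,10,0,0,41],[20,134,10,0,0,52],[24,161,10,0,0,62],[28,188,10,0,0,73],[32,215,10,0,0,83],[36,241,10,0,0,94],[40,268,10,0,0,104],[44,295,10,0,0,114.6],[44,295,10,0,0,114.6],[44,295,10,0,0,114.6],[44,295,10,0,0,114.6]]'
python3 - <<'E'
from h import *
snap('scene','s1');snap('side','d1');snap('wrist','w2')
a=np.vstack([cv2.imread('pics/d1.png')[60:260,150:470],cv2.imread('pics/w2.png')[::2,::2]]);cv2.imwrite('pics/v1.png',cv2.resize(a,None,fx=1.4,fy=1.4))
E
```

```text
time: 4.58
position: [0.4786, -0.0523, 0.2]
tool_rot: [-1.502, -2.758, 0.001]
ft_force: [0.0, -0.1, -3.1]
grip_width: 0.132
grip_force: 50.0
```

View pics/v1.png

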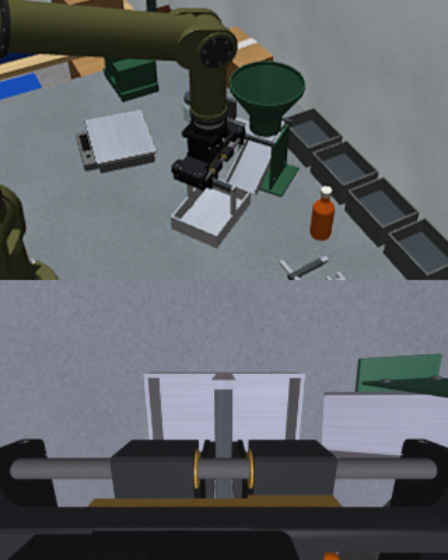

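The tray is in front of the chute and aligned with it. In the wrist view the chute sits at the right with its lip edge vertical. I'll measure the lip, the yaw and the fin.

```bash
python3 - <<'E'
from h import *
s=load('w2');C=cloud(s);z=C[...,2];v,u=np.mgrid[:400,:640]
m=(u>440)&(v>150)&(v<245)&(z>.054)&(z<.13);p=C[m];A=np.c_[p[:,:2],np.ones(len(p))]
k=np.linalg.lstsq(A,p[:,2],rcond=None)[0];print('slope',np.degrees(np.arctan2(k[1],k[0])),np.hypot(*k[:2]),len(p))
e=[]
for r in range(175,240,8):
    q=np.where(m[r])[0]
    if len(q):e.append((C[r,q.min()]*1000).round(1))
e=np.array(e);print(e)
l=cv2.fitLine(e[:,:2].astype(np.float32),cv2.DIST_L1,0,.01,.01).ravel();print('lip edge dir',np.degrees(np.arctan2(l[1],l[0])))
m=(z>.11)&(z<.135)&(u<440)&(v>80)&(v<235);print('tray',cv2.minAreaRect((C[m][:,:2]*1000).astype(np.float32)))
# chute far side wall top (−x side)
e=[]
for c in range(470,640,20):
    q=np.where((z[:245,c]>.05)&(z[:245,c]<.2)&(v[:245,c]>150))[0]
    if len(q):e.append((C[q.min(),c]*1000).round(1))
e=np.array(e);print(e)
l=cv2.fitLine(e[:,:2].astype(np.float32),cv2.DIST_L1,0,.01,.01).ravel();print('wall dir',np.degrees(np.arctan2(l[1],l[0])))
s=load('d1');C=cloud(s);z=C[...,2]
m=(z>.285)&(z<.31)&(C[...,0]>.58)&(C[...,1]>-.03)&(C[...,1]<.22);print('rim',cv2.minEnclosingCircle((C[m][:,:2]*1000).astype(np.float32)))
s=load('s0');C=cloud(s);z=C[...,2]
m=(z>.29)&(z<.303)&(C[...,0]>.58)&(C[...,1]>-.03)&(C[...,1]<.22);print('rim',cv2.minEnclosingCircle((C[m][:,:2]*1000).astype(np.float32)))
E
```

```text
slope 54.8675848165387 0.3792935133983883 14895
[[582.1  35.4  61.8]
 [585.5  29.   63. ]
 [590.5  23.1  62.7]
 [594.2  16.6  63.5]
 [599.2  10.5  63.4]
 [603.6   3.9  63.2]
 [609.3  -2.4  62.2]
 [614.   -9.3  61.7]
 [621.2 -12.3  66.2]]
lip edge dir -53.34614
tray ((468.9961853027344, -32.85606384277344), (160.6340789794922, 75.00313568115234), 32.8246955871582)
[[577.4  50.4  64.7]
 [589.2  59.   71. ]
 [600.5  67.2  76.9]
 [611.6  75.1  82.3]
 [636.6  96.4  58.9]
 [634.5  98.   83.1]
 [642.8 104.2  90.4]
 [650.7 110.2  97.2]
 [660.1 116.7 101.6]]
wall dir 39.71548
rim ((969.2200317382812, 100.31173706054688), 359.8626403808594)
rim ((702.9957275390625, 92.993896484375), 91.02874755859375)
```

```bash
python3 -m inch '[[11,-11,-40,0,0,3.4],[11,-11,-70,0,0,3.4],[11,-11,-78,0,0,3.4],[11,-11,-78,0,0,3.4],[30,3,-78,0,0,3.4],[50,17,-78,0,0,3.4],[64,27,-78,0,0,3.4],[64,27,-78,0,0,3.4],[64,27,-78,0,0,3.4]]'
python3 -m inch '[[0,0,-3,0,0,0],[0,0,-5,0,0,0],[0,0,-7,0,0,0],[0,0,-7,0,0,0]]'
```

```text
time: 5.85
position: [0.5426, -0.0248, 0.1226]
tool_rot: [-1.416, -2.804, 0.002]
ft_force: [-0.3, -0.5, -3.9]
grip_width: 0.134
grip_force: 50.0
time: 6.35
position: [0.5429, -0.0243, 0.1169]
tool_rot: [1.416, 2.804, -0.002]
ft_force: [-3.9, 0.8, 6.6]
grip_width: 0.13
grip_force: 50.0
```

```bash
python3 -m inch '[[0,0,0,0,0,0],[0,0,0,0,0,0],[0,0,0,0,0,0],[0,0,60,0,0,0],[0,0,120,0,0,0],[0,0,180,0,0,0],[0,0,223,0,0,0],[10,55,223,0,0,0],[20,110,223,-8,-6,0],[35,165,223,-16,-12,0],[55,220,210,-24,-18,0],[65,247,180,-32.2,-23.7,0],[65,247,150,-32.2,-23.7,0],[65,247,150,-32.2,-23.7,0],[65,247,150,-32.2,-23.7,0]]' 45
python3 - <<'E'
from h import *
st=ctrl.get_state();print(st['joint_positions'].round(2))
from scipy.spatial.transform import Rotation as R
print(R.from_rotvec(st['tool_rot']).as_matrix().round(3),st['position'])
snap('wrist','w3');snap('side','d3')
a=np.vstack([cv2.imread('pics/d3.png')[60:260,150:470],cv2.imread('pics/w3.png')[::2,::2]]);cv2.imwrite('pics/v3.png',cv2.resize(a,None,fx=1.4,fy=1.4))
E
```

```text
time: 8.22
position: [0.6093, 0.2218, 0.2673]
tool_rot: [1.124, 2.219, -0.408]
ft_force: [0.2, -0.2, 0.2]
grip_width: 0.517
grip_force: 0.0
[-0.15  0.39 -0.76  1.57  0.93  1.55 -0.42]
[[-0.452  0.806  0.381]
 [ 0.618  0.592 -0.518]
 [-0.643  0.001 -0.766]] [0.60927328 0.22175664 0.26732489]
```

View pics/v3.png

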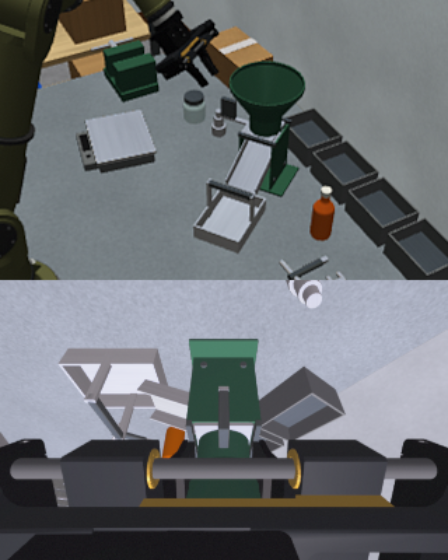

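The tray stands under the lip, and the fin is in the middle of the wrist view at about u=319, v=150–230. I'll measure the fin.

```bash
python3 - <<'E'
from h import *
s=load('w3');C=cloud(s);z=C[...,2];v,u=np.mgrid[:400,:640]
x=np.array([.592,-.806]);y=np.array([.806,.592]);ax=np.array([.703,.093])
d=C[...,:2]-ax;X=d@x*1000;Y=d@y*1000
m=(u>295)&(u<345)&(v>140)&(v<235)&(z>.155)&(z<.222)&(X<-60)&(X>-135)&(abs(Y)<25)
print(m.sum(),'X',np.percentile(X[m],[1,50,99]),'Y',np.percentile(Y[m],[1,50,99]),'z',np.percentile(z[m],[1,50,99]))
p=np.c_[X[m],Y[m]];print(np.polyfit(p[:,0],p[:,1],1))
t=m&(z>.209);print('top',t.sum(),np.percentile(X[t],[1,50,99]),np.percentile(Y[t],[1,50,99]))
s=load('d3');C=cloud(s);z=C[...,2];im=s['im'].astype(int);d=C[...,:2]-ax;X=d@x*1000;Y=d@y*1000
m=(abs(Y+195)<110)&(abs(X)<80)&(z>.036)&(z<.047);print('tray rim XY',cv2.minAreaRect(np.c_[X[m],Y[m]].astype(np.float32)))
E
```

```text
1297 X [-120.66450374 -119.15041418  -89.82280597] Y [-3.6128821   1.91246403  8.09091631] z [0.15688463 0.19895527 0.2170912 ]
[-0.00223857  1.9678235 ]
top 469 [-120.47551201 -111.05555062  -89.24220146] [-3.64153085  1.88421857  8.00163646]
tray rim XY ((0.22095870971679688, -201.4550018310547), (124.9640884399414, 168.23606872558594), 1.1421328783035278)
```

```bash
python3 -m inch '[[18,-24,-40,0,0,0],[30,-39,-65,0,0,0],[37,-49,-81,0,0,0],[37,-49,-81,0,0,0],[37,-49,-81,0,0,0]]' 45
python3 -m inch '[[0,0,0,0,0,0],[0,0,0,0,0,0],[0,0,0,0,0,0],[0,0,0,0,0,0],[0,0,0,0,0,0],[0,0,0,0,0,0]]' 0 50
```

```text
time: 8.95
position: [0.6454, 0.1752, 0.1862]
tool_rot: [1.121, 2.221, -0.406]
ft_force: [-0.4, 0.5, 0.1]
grip_width: 0.516
grip_force: 0.0
time: 9.7
position: [0.6448, 0.1737, 0.1846]
tool_rot: [1.122, 2.221, -0.41]
ft_force: [-3.3, -0.3, 2.1]
grip_width: 0.136
grip_force: 50.0
```

```bash
python3 -m inch '[[-6,8,0,0,0,0],[-12,16,0,0,0,0],[-18,24,0,0,0,0],[-24,33,0,0,0,0],[-30,41,0,0,0,0],[-36,49,0,0,0,0],[-43,58,0,0,0,0],[-43,58,0,0,0,0],[-43,58,0,0,0,0],[-43,58,0,0,0,0],[-43,58,0,0,0,0],[-43,58,0,0,0,0],[-43,58,0,0,0,0],[-43,58,0,0,0,0],[-43,58,0,0,0,0],[-43,58,0,0,0,0],[-43,58,0,0,0,0],[-43,58,0,0,0,0],[-43,58,0,0,0,0],[-43,58,0,0,0,0]]'
python3 - <<'E'
from h import *
snap('side','d4');snap('scene','s4')
a=np.vstack([cv2.resize(cv2.imread('pics/d4.png')[120:250,270:400],(520,520))]);b=cv2.resize(cv2.imread('pics/s4.png')[190:330,215:345],(280,300))
c=np.zeros((520,800,3),np.uint8);c[:,:520]=a;c[:300,520:]=b;cv2.imwrite('pics/v4.png',c)
E
```

```text
time: 12.2
position: [0.6008, 0.2337, 0.1846]
tool_rot: [1.12, 2.224, -0.408]
ft_force: [-5.2, -0.0, 2.4]
grip_width: 0.134
grip_force: 50.0
```

View pics/v4.png

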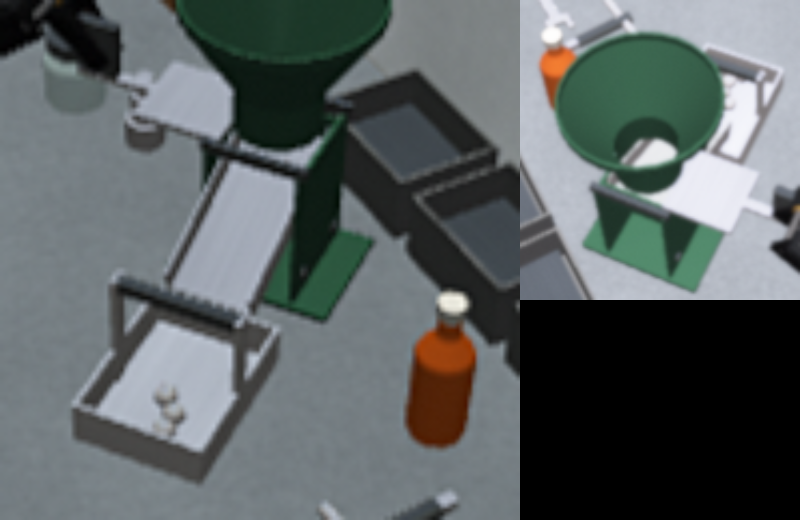

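I see three balls in the middle of the tray. The rest may be hidden behind the near wall. I'll pull slightly further, wait, and count again.

```bash
python3 -m inch '[[-1,2,0,0,0,0],[-1,2,0,0,0,0],[-1,2,0,0,0,0],[-1,2,0,0,0,0],[-1,2,0,0,0,0],[-1,2,0,0,0,0],[-1,2,0,0,0,0],[-1,2,0,0,0,0],[-1,2,0,0,0,0],[-1,2,0,0,0,0],[-1,2,0,0,0,0],[-1,2,0,0,0,0]]'
python3 - <<'E'
from h import *
snap('side','d5');snap('scene','s5')
a=cv2.resize(cv2.imread('pics/d5.png')[180:250,285:345],(480,560),interpolation=cv2.INTER_CUBIC);b=cv2.resize(cv2.imread('pics/s5.png')[195:285,225:295],(310,400),interpolation=cv2.INTER_CUBIC)
c=np.zeros((590,800,3),np.uint8);c[:560,:480]=a;c[:400,485:795]=b
e=cv2.resize(cv2.imread('pics/s5.png')[200:245,285:345],(240,180),interpolation=cv2.INTER_CUBIC);c[405:585,485:725]=e;cv2.imwrite('pics/v5.png',c)
s=load('d5');C=cloud(s);z=C[...,2];x=np.array([.592,-.806]);y=np.array([.806,.592]);ax=np.array([.703,.093]);d=C[...,:2]-ax;X=d@x*1000;Y=d@y*1000
for t in('d5','s5'):
  s=load(t);C=cloud(s);z=C[...,2];d=C[...,:2]-ax;X=d@x*1000;Y=d@y*1000
  m=(abs(X)<52)&(abs(Y+201)<72)&(z>.012)&(z<.035)
  n,l,st,c=cv2.connectedComponentsWithStats(m.astype(np.uint8))
  for i in range(1,n):
    if st[i,4]>3:print(t,st[i,4],c[i].round(),X[l==i].mean().round(),Y[l==i].mean().round(),z[l==i].max())
E
```

```text
time: 13.8
position: [0.6008, 0.2337, 0.1846]
tool_rot: [1.122, 2.221, -0.41]
ft_force: [-4.2, -4.0, 1.7]
grip_width: 0.131
grip_force: 50.0
d5 65 [311. 223.] 7.0 -235.0 0.027247112754658964
s5 5 [312. 218.] 21.0 -272.0 0.03237420248172973
s5 5 [320. 221.] -4.0 -272.0 0.03427446557107339
s5 69 [311. 232.] 5.0 -230.0 0.024667331809050452
```

View pics/v5.png

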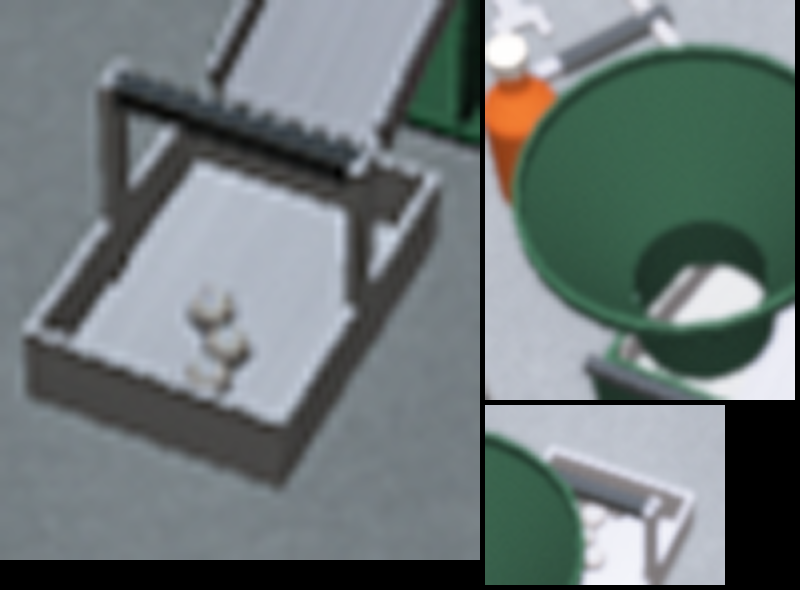

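```bash
python3 -m inch '[[8,-10,0,0,0,0],[16,-21,0,0,0,0],[24,-32,0,0,0,0],[32,-43,0,0,0,0],[40,-54,0,0,0,0],[44,-60,0,0,0,0],[47,-64,0,0,0,0],[48,-65,0,0,0,0],[48,-65,0,0,0,0],[48,-65,0,0,0,0]]'
```

```text
time: 15.15
position: [0.6477, 0.1697, 0.1846]
tool_rot: [1.121, 2.223, -0.41]
ft_force: [-8.6, -1.0, 4.2]
grip_width: 0.134
grip_force: 50.0
```

```bash
python3 -m inch '[[2,-2.5,0,0,0,0],[3,-4,0,0,0,0],[3,-4,0,0,0,0],[3,-4,0,0,0,0]]'
```

```text
time: 15.65
position: [0.6477, 0.1697, 0.1846]
tool_rot: [1.119, 2.228, -0.408]
ft_force: [-19.6, 4.0, 9.1]
grip_width: 0.139
grip_force: 50.0
```

The gate is home: the position held while the force rose. I'll release it and go to a viewpoint beside the tray to count the balls.

```bash
python3 -m inch '[[-3,4,0,0,0,0],[-3,4,0,0,0,0],[-3,4,0,0,0,0],[-3,4,0,0,0,0],[-22,30,38,0,0,0],[-41,56,77,0,0,0],[-51,60,130,0,0,0],[-70,20,165,8,6,0],[-95,-40,165,16,12,0],[-115,-90,165,24,18,0],[-118,-140,165,32.2,23.7,0],[-118,-190,165,32.2,23.7,0],[-55,-263,145,32.2,23.7,0],[-55,-263,145,32.2,23.7,0],[-55,-263,145,32.2,23.7,0],[-55,-263,145,32.2,23.7,0]]' 45
python3 - <<'E'
from h import *
st=ctrl.get_state()
from scipy.spatial.transform import Rotation as R
print(R.from_rotvec(st['tool_rot']).as_matrix().round(3),st['position'])
snap('wrist','w6');snap('scene','s6')
b=cv2.resize(cv2.imread('pics/s6.png')[190:330,215:345],(280,300))
c=np.zeros((400,800,3),np.uint8);c[:,:520]=cv2.imread('pics/w6.png')[:,60:580];c[:300,520:]=b;cv2.imwrite('pics/v6.png',c)
E
```

```text
time: 17.65
position: [0.597, -0.097, 0.3297]
tool_rot: [-1.414, -2.805, -0.001]
ft_force: [0.5, -0.2, 0.4]
grip_width: 0.518
grip_force: 0.0
[[-0.595  0.804  0.   ]
 [ 0.804  0.595  0.001]
 [ 0.001  0.001 -1.   ]] [ 0.59703549 -0.09699349  0.32973145]
```

View pics/v6.png

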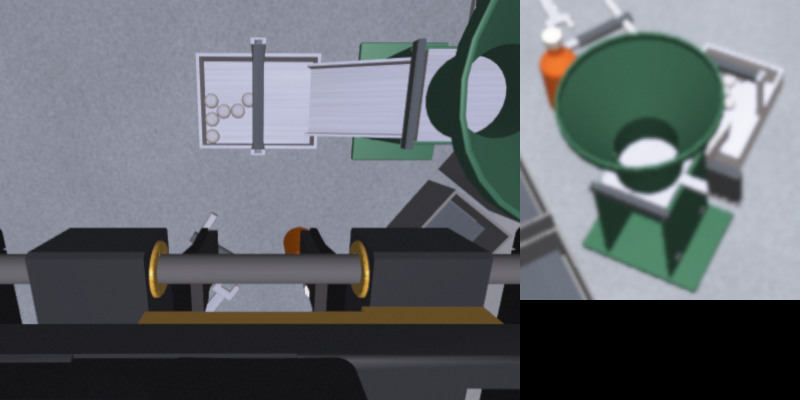

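The wrist view shows six balls at (211,100), (211,119), (212,136), (224,110), (237,111) and (249,100), and the gate is shut. I'll locate the bar for the regrasp.

```bash
python3 - <<'E'
from h import *
s=load('w6');C=cloud(s);z=C[...,2];v,u=np.mgrid[:400,:640]
m=(u>300)&(u<335)&(v>30)&(v<160)&(z>.112)&(z<.13);p=C[m]*1000
print(m.sum(),np.median(p[:,2]),cv2.minAreaRect(p[:,:2].astype(np.float32)),p.mean(0))
m=(u>240)&(u<400)&(v>40)&(v<160)&(z>.034)&(z<.048);p=C[m]*1000
print(cv2.minAreaRect(p[:,:2].astype(np.float32)))
E
```

```text
1364 122.58822885583683 ((545.250244140625, -25.256675720214844), (15.623652458190918, 121.19098663330078), 36.522735595703125) [542.52152184 -21.69698563 122.51618951]
((544.8839111328125, -25.537918090820312), (160.13357543945312, 120.50126647949219), 36.37582015991211)
```

```bash
python3 -m inch '[[-30,40,0,0,0,0],[-52,71,0,0,0,0],[-52,71,-60,0,0,0],[-52,71,-120,0,0,0],[-52,71,-170,0,0,0],[-52,71,-200,0,0,0],[-52,71,-219,0,0,0],[-52,71,-219,0,0,0],[-52,71,-219,0,0,0]]'
python3 -m inch '[[0,0,0,0,0,0],[0,0,0,0,0,0],[0,0,0,0,0,0],[0,0,0,0,0,0],[0,0,0,0,0,0],[0,0,0,0,0,0],[0,0,0,0,0,0]]' 0 60
python3 -m inch '[[0,0,2,0,0,0],[0,0,4,0,0,0],[0,0,6,0,0,0],[0,0,6,0,0,0]]'
```

```text
time: 18.88
position: [0.5464, -0.0268, 0.1123]
tool_rot: [1.414, 2.802, 0.001]
ft_force: [-0.0, 0.3, 0.3]
grip_width: 0.52
grip_force: 0.0
time: 19.75
position: [0.545, -0.0273, 0.1107]
tool_rot: [-1.416, -2.804, 0.001]
ft_force: [-2.9, -1.6, 2.8]
grip_width: 0.13
grip_force: 60.0
time: 20.25
position: [0.5452, -0.027, 0.1166]
tool_rot: [1.416, 2.804, 0.0]
ft_force: [0.5, 0.1, -5.3]
grip_width: 0.125
grip_force: 60.0
```

```bash
python3 -m inch '[[-6,-4,0,0,0,0],[-15,-11,0,0,0,0],[-27,-20,0,0,0,0],[-38,-28,0,0,0,0],[-46,-33,0,0,0,0],[-49,-36,4,0,0,0],[-50,-36,14,0,0,0],[-50,-36,30,0,0,0],[-50,-36,50,0,0,0],[-50,-36,70,0,0,0],[-50,-36,84,0,0,0],[-50,-36,90,0,0,0],[-50,-36,90,0,0,0]]'
python3 -m inch '[[-1,8,0,0,0,1],[-3,25,0,0,0,2.5],[-6,50,0,0,0,5],[-10,77,0,0,0,8],[-13,104,0,0,0,11],[-17,131,0,0,0,14],[-20,158,0,0,0,17],[-24,185,0,0,0,19.5],[-28,212,0,0,0,22],[-31,239,0,0,0,25],[-35,266,0,0,0,27.5],[-40,293,0,0,0,30],[-46,320,0,0,0,32.5],[-53,347,0,0,0,35],[-61,372,0,0,0,37.5],[-69,395,0,0,0,40],[-76,415,0,0,0,42],[-81,426,0,0,0,43],[-84,432,0,0,0,43.5],[-84,432,0,0,0,43.5]]'
python3 -m inch '[[0,0,0,0,0,0],[0,0,0,0,0,0]]'
python3 - <<'E'
from h import *
st=ctrl.get_state()
from scipy.spatial.transform import Rotation as R
print(R.from_rotvec(st['tool_rot']).as_matrix().round(3),st['position'])
snap('wrist','w7');snap('scene','s7')
s=load('w7');C=cloud(s);z=C[...,2];v,u=np.mgrid[:400,:640]
h,e=np.histogram(z[(v<235)],bins=np.arange(.0,.3,.005));print([(round(float(a),3),int(b)) for a,b in zip(e,h) if b>150])
c=np.hstack([cv2.imread('pics/w7.png')[:,60:580],cv2.resize(cv2.imread('pics/s7.png')[220:380,350:490],(280,400))]);cv2.imwrite('pics/v7.png',c)
E
```

```text
time: 21.88
position: [0.4953, -0.063, 0.2068]
tool_rot: [1.415, 2.804, 0.0]
ft_force: [-0.5, 0.1, -5.7]
grip_width: 0.13
grip_force: 60.0
time: 24.38
position: [0.4111, 0.3689, 0.2065]
tool_rot: [-0.275, -3.129, 0.0]
ft_force: [0.1, -0.3, -5.2]
grip_width: 0.13
grip_force: 60.0
time: 24.62
position: [0.4118, 0.3681, 0.2066]
tool_rot: [0.278, 3.129, -0.001]
ft_force: [0.3, 0.8, -5.1]
grip_width: 0.126
grip_force: 60.0
[[-0.984  0.176  0.   ]
 [ 0.176  0.984 -0.   ]
 [-0.    -0.    -1.   ]] [0.41177241 0.36808326 0.20655383]
[(0.0, 92152), (0.005, 279), (0.01, 307), (0.015, 269), (0.02, 505), (0.025, 4999), (0.03, 577), (0.035, 232), (0.04, 1042), (0.045, 3719), (0.05, 231), (0.055, 235), (0.06, 214), (0.065, 176), (0.095, 1435), (0.1, 11880), (0.105, 382), (0.11, 786), (0.115, 1593), (0.12, 749), (0.125, 551), (0.13, 437), (0.135, 2558), (0.215, 2745), (0.265, 806), (0.27, 1193)]
```

View pics/v7.png

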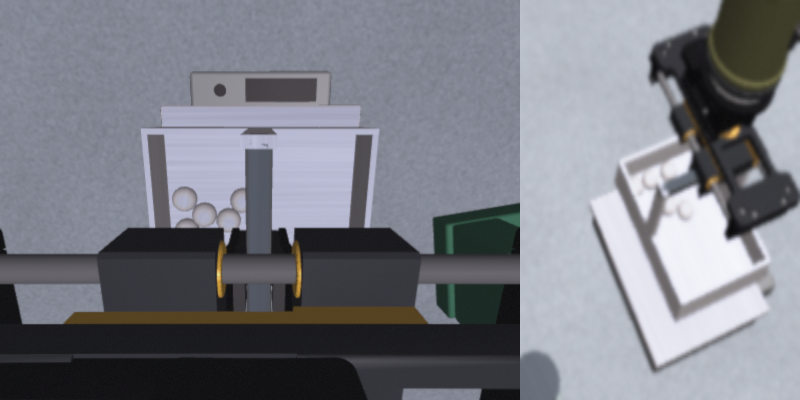

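The balls are in the tray and the tray is centred sideways over the platform, whose edges are at 162 and 360 in the crop. I'll check the platform's -x edge, then lower.

```bash
python3 - <<'E'
from h import *
s=load('w7');p=plane(s,[[321,106],[222,106],[420,106]],.045)[:,:2]*1000
t=np.radians(-10.1);x=np.array([np.cos(t),np.sin(t)]);y=np.array([-x[1],x[0]])
print(p, 'centre est',p[0]+80*x, [(q-[411.8,368.1])@x for q in p],[(q-[411.8,368.1])@y for q in p])
E
python3 -m inch '[[0,0,-8,0,0,0],[0,0,-20,0,0,0],[0,0,-32,0,0,0],[0,0,-41,0,0,0],[0,0,-46,0,0,0],[0,0,-46,0,0,0]]'
```

```text
[[335.58757001 385.18117455]
 [319.04176933 293.1694788 ]
 [352.20045897 477.09088308]] centre est [414.34782441 371.15183646] [np.float64(-78.02684933638035), np.float64(-78.1804528772742), np.float64(-77.7893120032858)] [np.float64(3.451346324210465), np.float64(-90.03604363019264), np.float64(96.85009459078488)]
time: 25.48
position: [0.411, 0.3688, 0.1602]
tool_rot: [-0.275, -3.129, 0.0]
ft_force: [-0.5, 0.3, -5.6]
grip_width: 0.13
grip_force: 60.0
```

```bash
python3 -m inch '[[2,2,0,0,0,0],[2,2,-2,0,0,0],[2,2,-3.5,0,0,0],[2,2,-5,0,0,0],[2,2,-5,0,0,0]]'
```

```text
time: 26.1
position: [0.4132, 0.3712, 0.1559]
tool_rot: [0.275, 3.129, 0.001]
ft_force: [-0.7, 0.4, -3.1]
grip_width: 0.131
grip_force: 60.0
```

```bash
python3 -m inch '[[0,0,-1,0,0,0],[0,0,-1,0,0,0],[0,0,-1,0,0,0]]'
python3 -m inch '[[0,0,0,0,0,0],[0,0,0,0,0,0],[0,0,0,0,0,0],[0,0,0,0,0,0],[0,0,60,0,0,0],[0,0,120,0,0,0],[0,0,160,0,0,0],[0,-60,160,0,0,0],[0,-120,160,0,0,0],[0,-180,160,0,0,0],[0,-240,160,0,0,0],[0,-240,160,0,0,0]]' 45
python3 - <<'E'
from h import *
snap('scene','s8')
s=load('s8');C=cloud(s);z=C[...,2];v,u=np.mgrid[:400,:640]
m=(u>370)&(u<490)&(v>230)&(v<380)&(z>.077)&(z<.093);print('rim',cv2.minAreaRect((C[m][:,:2]*1000).astype(np.float32)))
m=(u>370)&(u<490)&(v>200)&(v<380)&(z>.15)&(z<.175);print('bar',C[m].mean(0),m.sum())
cv2.imwrite('pics/v8.png',np.hstack([cv2.resize(cv2.imread('pics/s8.png')[220:380,370:490],(420,560)),cv2.resize(cv2.imread('pics/s8.png')[60:400,130:380],(370,560))]))
E
```

```text
time: 26.48
position: [0.4133, 0.3714, 0.1557]
tool_rot: [0.275, 3.129, 0.001]
ft_force: [-1.8, -1.2, 5.8]
grip_width: 0.131
grip_force: 60.0
time: 27.98
position: [0.4136, 0.1257, 0.3145]
tool_rot: [0.291, 3.127, -0.003]
ft_force: [-0.7, 0.4, 0.4]
grip_width: 0.512
grip_force: 0.0
rim ((410.8841552734375, 371.39422607421875), (163.5187225341797, 124.13077545166016), 79.60763549804688)
bar [0.41409707 0.37296966 0.16398121] 342
```

View pics/v8.png

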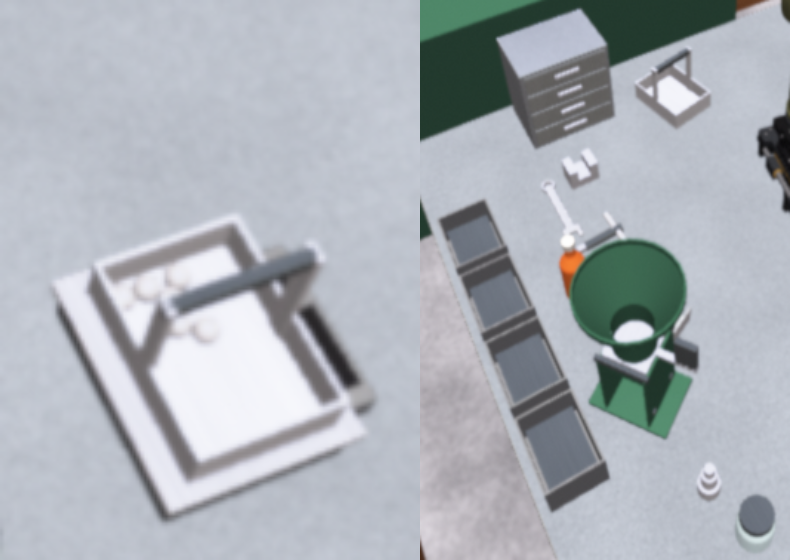

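The tray sits centred on the platform with the balls at its upper-left end. The gate is shut and the other things on the bench are where they were.

```bash
python3 -c "
from bench import ctrl
print(ctrl.close_job())"
```

```text
the job is handed in; nothing more can be done
None
```

The job is handed in: the tray, with all six balls counted in it after the drop, is centred lengthwise on the scale; the gate was pushed home before I moved the tray, and the other things look undisturbed.

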